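Clamp the tall vial until the ratchet knob clicks

ROBOT

A 6-joint arm with a two-finger parallel gripper is mounted at the origin on a cart in front of the work surface, level with it; the furniture and walls round the work are solid. World frame = base frame: x ahead of the robot, y to its left, z up, the work surface at z = 0. Lengths are in m, angles in rad, forces in N, time in s.
With the tool pointing down it reaches from about 0.3 to 0.825 m from the base axis. Payload 5.4 kg.
Tool frame: the origin (TCP) lies at the very end of the fingers, on their centre line; the grasp point (between the pads) lies 19 mm behind it (grip_point_offset is the distance from the TCP to the grasp point, in m); z points along the fingers, y is the line along which they close (so a half turn about z gives the same grasp; the last joint's range is limited). The gripper opens to 92 mm and grips with 3 to 60 N. Pads are 20 mm wide; open, the fingers measure 128 mm over their backs; the gripper's body (75 mm by 189 mm) begins 69 mm behind the grasp point.
Start: joints at [-1.46, 0.158, 1.597, -0, 1.386, -0.21], TCP at [0.181, -0.546, 0.215] pointing down, gripper open.
Joint ranges: [-2.91, 2.91], [-0.94, 2.29], [0.18, 2.7], [-1.29, 4.43], [0.17, 2.64], [-3, 3]. Speed limits (rad/s): [2.57, 2.57, 3.14, 3.14, 3.14, 3.14].

INTERFACE

Orientations are given as a unit quaternion [x, y, z, w].
In Python, from workcell import sense, capture, calibration, finish_job, grip_point_offset gives the robot as it stands.
- The arm moves only by the tool servo_tool, never from a script. Its argument "moves" is a list that holds one entry, the list of rows, each a list of 4 numbers: the shift along the tool's x, y, z in cm, then the turn about the tool's z in rad. A call has 1 to 20 rows; each row is the pose to reach, as a shift and turn from the pose commanded when the call began, along the tool's axes at that moment; what a row does not reach only later rows make up. A row lasts 1/8 s, in which the tool goes at most 62.5 mm and 10.7 degrees, less where a joint would pass 70% of its speed; a pose out of reach is approached as far as the arm can. A call with a gripper value outside its range is refused whole. "gripper" is the opening, from 0 (shut) to 1 (fully open), set as the call begins (left out, the last holds). The fingers move at their own pace and stop on an object; "squeeze" is the grip in N (left out, the last holds). Time passes only in rows, so rows that repeat a pose let the fingers close. It gives the time, the measured TCP pose, the force, the opening and the grip force at its end, in the units of the state.
- sense(): the state, without advancing time (a new reading comes with each control period).
- capture(name): name is "side" or "top" or "wrist"; returns (picture, depth): 480x640x3 uint8, red, green, blue; 480x640 float32, m along the optical axis (not along the pixel's ray), 0 where there is no reading.
- calibration(name): a dict with "camera_matrix" (3x3 intrinsics, pixels), "rvec" (rotation vector, rad) and "tvec" (3), from world to camera coordinates, as OpenCV has them. Camera axes: x right, y down, z forward; pixel columns grow to the right and rows downward; lengths in m; the calibration is good to about 2 mm. A picture is of the moment at which its call begins: read the wrist's pose just before it. calibration takes no time and is no camera call; for the wrist camera it gives the pose at the moment of the call.
- finish_job(): hands the job in; it is judged then, once.
The state is a dict: "clock": time; "joint_pos": joint angles; "qd": joint speeds; "tau": joint torques, N m; "ee_pos": TCP position; "orientation": TCP orientation; "wrist_force": force on the tool from outside, world axes, zero at the start; "ft_torque": the same for the moment, N m; "width": opening from 0.0 (shut) to 1.0 (fully open); "grasp_force": force on a finger pad.
Only numpy, scipy, OpenCV 4.12 (cv2) and the standard library are available. Lean on these libraries where they do the work, as an engineer would, in place of code of your own. Each camera call takes 0.05 s, during which the arm holds its last target. There are 200 camera calls.

TASK

Stand the taller of the two vials upright in the clamp, between its V block and its sliding jaw, and let go of it. Then turn the clamp's ratchet knob clockwise until the jaw has taken hold of the vial and the knob slips and clicks at its set torque: stop after one or two clicks, before a third; leave the vial clamped and the knob released. Handle the vial gently and leave the other things alone.

Things in the scene. Friction and masses are not known exactly. Their poses are not given: they have to be found in the camera images.
- tall_vial_mid (a point): centre (half-way up) of the taller vial, loose, standing upright: 56 mm tall in all, a round body 25 mm in diameter for the lower 47 mm and a 16 mm cap above. About 25 g, glass: grip it with 10 to 20 N. This point is 28 mm above its underside; its z axis points up. Grasp the upper half of the glass, since in the clamp the lower 20 mm are hidden between the jaws.
- short_vial_mid (a point): centre of the shorter vial (48 mm tall, 21 mm in diameter), 24 mm above its underside; it is not wanted. The two vials may stand in each other's place.
- vial_clamp: vial clamp fixed to the worktop; origin under the centre of its base plate (74 x 180 x 8 mm, long along its y axis; z up). At its -y end a V block, top at z = 28 mm, opens to +y; then comes the jaw; at its +y end a gear housing 46 x 50 mm, 46 mm high, carries the knob (axis at x = 0, y = +47 mm; top at 87 mm).
- vial_seat (a point): on top of the base plate (8 mm above the worktop), where the vial's axis stands once it is clamped in the V: x = 0, y = -45 mm in the clamp's frame, same axes. The V bears on the vial from the -y side only; beside it (+-x) there is free room.
- jaw: sliding jaw, 26 mm wide, top 28 mm above the worktop; origin in the plane of its pressing face, at worktop height, x = 0 of the clamp. It slides along the clamp's -y toward the V as the collar is turned clockwise (the lead of its drive is not known: feel for it), and starts with its face 17 to 24 mm from the vial seat (clamped: 12.5 mm). Stays where it is left.
- knob_grip (a point): on the knob's axis, 75 mm above the worktop. The knob is an upright bar, 12 mm thick (along this frame's y) and 38 mm long (along x), z = 57 to 87 mm, on a round skirt of 20 mm radius, top at 57 mm: keep fingertips above 58 mm. Pinch the bar across its thickness; 30 to 40 N holds it. Clockwise from above closes the jaw; turning it back opens it: open the fingers to regrasp.
- knob_mark (a point): index line on the rim of the knob's skirt, 20 mm from its axis, 51 mm above the worktop. It starts in line with the collar's line and parts from it only when the knob slips: by 10.4 mm after one click (30 degrees of slip), 20 mm after two. When a hand stops turning, the drag can be left acting either way (-0.15 to +0.15 N m); the pressing jaw adds a push-back, anticlockwise, of up to 0.24.
- collar_mark (a point): index line on the aluminium collar under the knob, same radius and height. The collar turns with the knob and drives the jaw against a steady drag of 0.15 N m; once the jaw presses, the torque climbs (within about 0.2 rad) to the set 0.36 N m, and the knob slips on the collar: in each click the torque rises to that peak, then falls to about 0.09 N m.
- spray_mid (a point): middle of a standing spray bottle, 45 mm in diameter, 206 mm tall; a bystander
- cell_mid (a point): middle of a standing battery cell, 15 mm in diameter, 50 mm tall; a bystander
- lamp_mid (a point): middle of a dark penlight lying flat, 125 mm long and 15 mm thick; a bystander
- thermo_mid (a point): middle of a thermometer lying flat, 110 mm long and 12 mm thick; a bystander
- tall_vial: the taller vial itself: origin at the centre of its underside

How it is judged:
By the outcome, as a careful person would: the job done as asked, in the order asked, and still so for the second after the job is handed in, with the robot touching nothing.
It also fails if it takes over 70 s, if anything falls off the work surface, if the arm or the gripper's body presses on something with over 40 N, if the wrist force passes 120 N, or if a joint passes its speed limit or range.

## Working session

There is one attempt and no reset: what is moved stays moved. The work goes in short steps, Python scripts to look and compute and a tool call to move; the robot and the scene stay as the last step left them, time stands still between calls to the robot, and variables do not carry over. Pictures are saved under pics/ and viewed, at most 10 in all, crops included, and the job is handed in when it is done.

Besides the shell and the picture viewer there is one more tool, called after "Request:" in YAML: its name, and indented under it one key for each argument. servo_tool: Moves the arm, as the interface text tells. Its arguments: {"type":"object","properties":{"moves":{"type":"array"},"gripper":{"type":"number"},"squeeze":{"type":"number"}},"required":["moves"]}

```bash
mkdir -p pics
cat > h.py <<'E'
import numpy as np,cv2
from workcell import sense,capture,calibration,finish_job,grip_point_offset
def cal(n):
    c=calibration(n);K=np.array(c["camera_matrix"],float);R=cv2.Rodrigues(np.array(c["rvec"],float))[0];t=np.array(c["tvec"],float).ravel();return K,R,t
def cloud(d,c):
    K,R,t=c;v,u=np.indices(d.shape);z=d
    p=np.stack([(u-K[0,2])/K[0,0]*z,(v-K[1,2])/K[1,1]*z,z],-1);return (p-t)@R
def ray(u,v,h,c):
    K,R,t=c;o=-R.T@t;d=R.T@np.array([(u-K[0,2])/K[0,0],(v-K[1,2])/K[1,1],1]);return o+d*(h-o[2])/d[2]
def proj(p,c):
    K,R,t=c;q=K@(R@np.asarray(p,float)+t);return q[:2]/q[2]
def save(n,im): cv2.imwrite("pics/%s.png"%n,im[...,::-1])
E
ls
python3 - <<'E'
from h import *
s=sense();print(s)
for n in("top","side"):
    c=cal(n);im,d=capture(n);save(n+"0",im);np.savez(n+"0.npz",im=im,d=d);print(n,c,-c[1].T@c[2])
print(grip_point_offset)
E
```

```text
h.py
pics
{'clock': 0.0, 'joint_pos': array([-1.46007231e+00,  1.59067153e-01,  1.59819522e+00, -2.41395551e-05,
        1.38618582e+00, -2.10109338e-01]), 'qd': array([-0.00116186,  0.00060292,  0.00077265, -0.00261016,  0.00017529,
        0.00096483]), 'tau': array([ 2.04579010e-06, -3.85571480e+01, -3.22108734e+01,  7.00135203e-02,
        3.79095110e-02, -1.47682626e-04]), 'ee_pos': array([ 0.18122887, -0.54504856,  0.21362728]), 'orientation': array([ 9.87160033e-01,  1.59731677e-01,  3.42364515e-05, -9.27214879e-04]), 'wrist_force': array([-0.21711145,  1.26505543,  0.06814295]), 'ft_torque': array([-0.0403762 , -0.02793631, -0.03317748]), 'grasp_force': 0.0, 'width': 0.9985179606709418}
top (array([[593.65101199,   0.        , 320.73675572],
       [  0.        , 593.65101199, 238.47683853],
       [  0.        ,   0.        ,   1.        ]]), array([[ 0.16399617, -0.98643796,  0.00673783],
       [-0.95848387, -0.16095651, -0.23537558],
       [ 0.23326791,  0.03214259, -0.97188113]]), array([-0.0063756 ,  0.55222282,  0.9967731 ])) [0.29782706 0.05055585 1.0987677 ]
side (array([[553.59878029,   0.        , 319.1603831 ],
       [  0.        , 553.59878029, 227.45344198],
       [  0.        ,   0.        ,   1.        ]]), array([[ 0.96119091, -0.27503944, -0.021572  ],
       [-0.11377007, -0.32393178, -0.93921487],
       [ 0.25133328,  0.90521904, -0.34265153]]), array([-0.4844715 ,  0.17289612,  0.85651663])) [ 0.27006887 -0.85257738  0.44542232]
0.0187
```

View pics/top0.png

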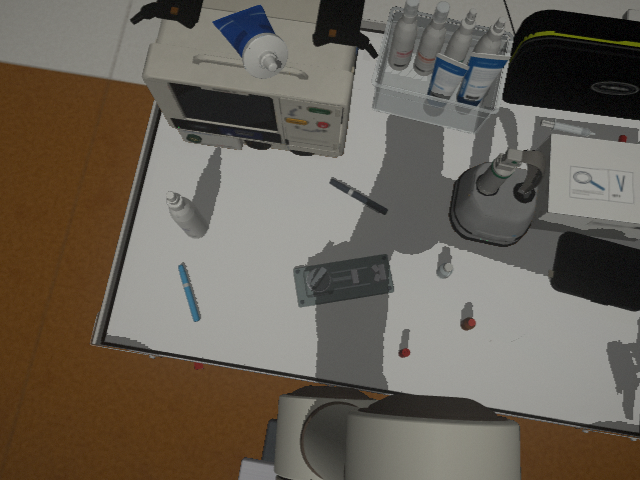

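View pics/side0.png

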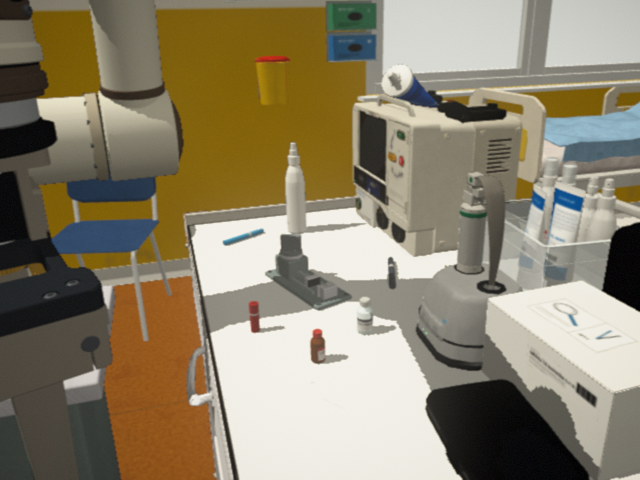

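Top view: clamp at about (343,280) with the knob at its left end (318,277); white vial (445,270), brown red-capped vial (468,323), red cell (405,352). Side view: white vial (364,314), brown vial (317,346), cell (254,316). Next I measure heights and the clamp pose.

```bash
cat > m.py <<'E'
from h import *
top=np.load("top0.npz");side=np.load("side0.npz");ct,cs=cal("top"),cal("side")
P=cloud(top["d"],ct);S=cloud(side["d"],cs)
def box(Q,d,u0,u1,v0,v1,zmin,zmax=.3):
    q=Q[v0:v1,u0:u1].reshape(-1,3);k=d[v0:v1,u0:u1].ravel()>0;q=q[k];return q[(q[:,2]>zmin)&(q[:,2]<zmax)]
for n,b,bs in(("white",(425,465,250,290),(350,378,290,340)),("brown",(450,485,305,340),(305,330,325,368)),("cell",(392,420,338,365),(245,264,298,336))):
    q=box(P,top["d"],*b,.012);s=box(S,side["d"],*bs,.012)
    print(n,"top",len(q),q.mean(0).round(4),q[:,2].max().round(4),"side",len(s),s.mean(0).round(4),np.percentile(s[:,2],[50,98,100]).round(4), 'xr',np.percentile(s[:,0],[2,98]).round(4))
    tp=q[q[:,2]>q[:,2].max()-.006];print("  captop",tp.mean(0).round(4))
q=box(P,top["d"],280,400,245,315,.004)
for a,b in((.004,.012),(.02,.034),(.040,.05),(.052,.062),(.08,.095)):
    k=q[(q[:,2]>a)&(q[:,2]<b)]
    if len(k)>3:
        r=cv2.minAreaRect((k[:,:2]*1000).astype(np.float32));print((a,b),len(k),np.round(r[0],1),np.round(r[1],1),round(r[2],1),cv2.boxPoints(r).round(0).tolist())
k=q;r=cv2.minAreaRect((k[:,:2]*1000).astype(np.float32));print("all",r)
bg=box(P,top["d"],220,280,220,320,-.1);print("table z",np.median(bg[:,2]))
# enlarged crops
a=cv2.resize(top["im"][240:320,280:480],(800,320),interpolation=cv2.INTER_CUBIC)
b=cv2.resize(side["im"][225:365,240:390],(300,280),interpolation=cv2.INTER_CUBIC)
b2=np.zeros((280,800,3),np.uint8);b2[:,:300]=b
save("crop0",np.clip(np.vstack([a,b2]).astype(float)*1.5,0,255).astype(np.uint8))
E
python3 m.py
```

```text
white top 199 [ 0.5313 -0.1454  0.0415] 0.0593 side 438 [ 0.5314 -0.1566  0.035 ] [0.0358 0.0564 0.0579] xr [0.5219 0.5428]
  captop [ 0.5341 -0.1481  0.0556]
brown top 141 [ 0.443  -0.1988  0.0363] 0.0531 side 358 [ 0.4428 -0.2091  0.0309] [0.031  0.0485 0.0498] xr [0.4339 0.4534]
  captop [ 0.4449 -0.201   0.0487]
cell top 79 [ 0.3731 -0.0921  0.0436] 0.0531 side 229 [ 0.3725 -0.0998  0.0333] [0.0336 0.0506 0.0514] xr [0.3661 0.3798]
  captop [ 0.3736 -0.0935  0.0496]
(0.004, 0.012) 2351 [489.4  39.3] [130.3 220.7] 9.5 [[407.0, 137.0], [443.0, -80.0], [572.0, -59.0], [536.0, 159.0]]
(0.02, 0.034) 402 [486.2  29.9] [ 40.1 148.4] 18.8 [[443.0, 94.0], [491.0, -47.0], [529.0, -34.0], [481.0, 107.0]]
(0.04, 0.05) 241 [473.5  77.6] [45.9 49.9] 18.4 [[444.0, 94.0], [460.0, 47.0], [503.0, 61.0], [487.0, 108.0]]
(0.052, 0.062) 249 [472.5  78.4] [41.5 38.9] 75.1 [[448.0, 63.0], [486.0, 53.0], [497.0, 93.0], [459.0, 103.0]]
(0.08, 0.095) 156 [473.7  77.7] [12.2 38. ] 66.8 [[454.0, 80.0], [489.0, 65.0], [494.0, 76.0], [459.0, 91.0]]
all ((489.44818115234375, 39.25544738769531), (130.34210205078125, 220.71095275878906), 9.480683326721191)
table z -0.000907986115594535
```

View pics/crop0.png

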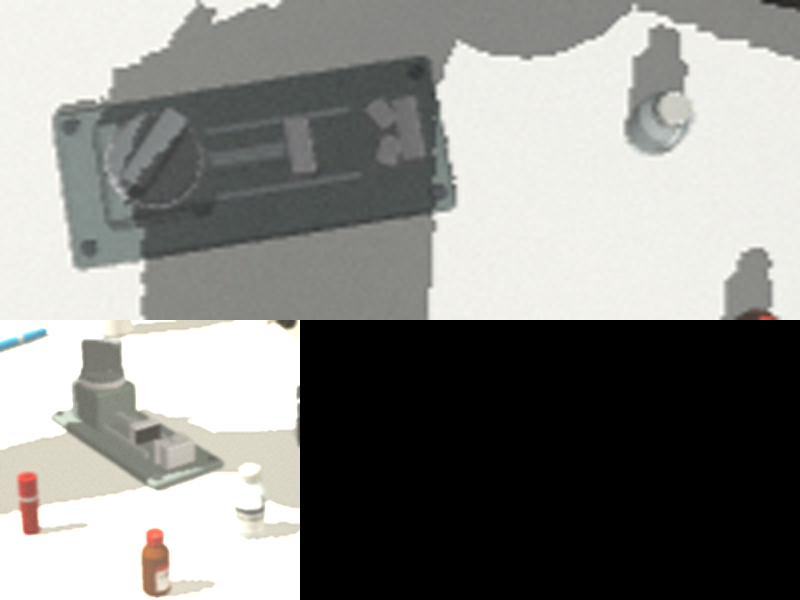

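The white vial is the taller one: about 57 mm against 49 mm. The clamp's yaw is about 18.6° and its knob axis is near (0.4735, 0.0776). Now I refine the vial axis, the seat and the jaw, and check the tall obstacles.

```bash
cat > m2.py <<'E'
from m import *
from scipy.optimize import least_squares
from scipy.spatial.transform import Rotation as Ro
print("=====")
for n,Q,d,b in(("top",P,top["d"],(425,465,250,290)),("side",S,side["d"],(350,378,290,340))):
    q=box(Q,d,*b,.012,.04)
    f=least_squares(lambda p:np.hypot(q[:,0]-p[0],q[:,1]-p[1])-.0125,[.534,-.152],loss="soft_l1",f_scale=.001);print(n,"vial axis",f.x.round(4),len(q),np.abs(f.fun).mean())
# clamp frame layer profile
th=np.radians(18.6);yh=np.array([-np.sin(th),np.cos(th)]);xh=np.array([np.cos(th),np.sin(th)]);kn=np.array([.4735,.0776]);o=kn-.047*yh
for n,Q,d,b in(("top",P,top["d"],(280,400,245,315)),("side",S,side["d"],(255,355,225,315))):
    q=box(Q,d,*b,.0235,.0325);l=np.c_[(q[:,:2]-o)@xh,(q[:,:2]-o)@yh,q[:,2]]*1000;l=l[l[:,1]<20]
    for a,bb in((-90,-38),(-36,15)):
        k=l[(l[:,1]>a)&(l[:,1]<bb)&(abs(l[:,0])<30)];print(n,len(k),"x",np.percentile(k[:,0],[0,2,98,100]).round(1),"y",np.percentile(k[:,1],[0,2,50,98,100]).round(1),'z',np.median(k[:,2]).round(1))
        if len(k)>9:r=cv2.minAreaRect(k[:,:2].astype(np.float32));print("   ",r)
    q=box(Q,d,*b,.083,.092);print(n,"knob top",len(q),cv2.minAreaRect((q[:,:2]*1000).astype(np.float32)),q.mean(0).round(4))
for n,Q,d in(("top",P,top["d"]),("side",S,side["d"])):
    q=Q[d>0];q=q[(q[:,2]>.08)&(q[:,2]<.35)&(np.hypot(q[:,0]-.53,q[:,1]+.15)<.25)&(q[:,0]>.3)]
    H,xe,ye=np.histogram2d(q[:,0],q[:,1],bins=[np.arange(.3,.8,.04),np.arange(-.4,.15,.04)]);print(n,H.astype(int))
s=sense();print(Ro.from_quat(s["orientation"]).as_matrix().round(3))
E
python3 m2.py | sed -n '/=====/,$p'
```

```text
=====
top vial axis [ 0.5352 -0.1486] 88 0.0008696616544876687
side vial axis [ 0.5344 -0.1491] 277 0.0009065068249177022
top 176 x [-15.8 -14.6  14.9  17. ] y [-76.5 -76.  -66.1 -54.  -53. ] z 27.4
    ((0.5406303405761719, -64.82550811767578), (23.446979522705078, 32.779876708984375), 89.44950866699219)
top 120 x [-12.9 -12.2  12.2  13.1] y [-26.6 -26.4 -18.7  11.1  13.3] z 27.2
    ((-1.1302690505981445, -6.978740692138672), (25.773279190063477, 40.26973342895508), 3.9819791316986084)
top knob top 149 ((473.7140197753906, 77.63859558105469), (12.03310489654541, 38.026710510253906), 66.91374206542969) [0.4731 0.0776 0.0865]
side 139 x [-18.9 -16.2  13.4  14. ] y [-81.6 -79.6 -71.2 -57.8 -53.5] z 27.4
    ((-2.0124664306640625, -67.9976806640625), (32.50579833984375, 25.45464515686035), 6.987156867980957)
side 79 x [-14.3 -13.8  11.   12. ] y [-30.6 -29.4 -25.4   5.   14.9] z 27.1
    ((3.67449951171875, -10.835887908935547), (44.94143295288086, 26.216176986694336), 68.4229965209961)
side knob top 88 ((472.2037048339844, 74.17342376708984), (14.679805755615234, 38.42411804199219), 6
[... 1056 characters left out ...]
  0    0    0]
 [   0    0    0    0    0    0    0    0    0    0    0   11    5]
 [   0    0    0    0    0    0    0    0    0    0    0   87    6]
 [   0    0    0    0    0    0    0    0    0    0    0    0    0]
 [   0    0    0    0    0    0    0    0    0    0    0    0    0]
 [   0    0    0   71   89   12    0    0    0    0    0    0    0]
 [ 158  654  428  838  473  197    0    0    0    0    0    0    0]
 [   4  375  264 1789 2075  788    0    0    0    0    0    0    0]
 [   0   27  157  182  122   38    0    0    0    0    0    0    0]
 [   0    0    0    0    0    0    0    0    0    0    0    0    0]]
[[ 0.949  0.315 -0.   ]
 [ 0.315 -0.949  0.002]
 [ 0.    -0.002 -1.   ]]
```

Request:
servo_tool:
  moves:
    - [[3.3,-1.9,0,-0.164],[6.6,-3.8,0,-0.328],[9.9,-5.7,0,-0.492],[13.2,-7.6,0,-0.656],[16.5,-9.4,0.5,-0.82],[19.7,-11.3,1,-0.984],[23,-13.2,1.5,-1.148],[26.3,-15.1,2,-1.312],[29.6,-17,2.5,-1.476],[32.9,-18.9,3,-1.64],[36.2,-20.8,3.5,-1.804],[39.5,-22.7,4,-1.968],[42.8,-24.5,4.5,-2.132],[46.1,-26.4,5,-2.3],[46.1,-26.4,5,-2.3],[46.1,-26.4,5,-2.3]]
  gripper: 0.7

```text
clock: 2.1
ee_pos: [0.535, -0.1501, 0.1643]
orientation: [0.258, 0.966, -0.0, -0.0]
wrist_force: [0.4, 0.1, 0.9]
width: 0.701
grasp_force: 0.0
```

```bash
cat > w.py <<'E'
from h import *
import sys
s=sense();c=cal("wrist");im,d=capture("wrist");save(sys.argv[1],im);np.savez(sys.argv[1]+".npz",im=im,d=d)
print(s["joint_pos"].round(2),s["ee_pos"].round(4),"cam",(-c[1].T@c[2]).round(3),c[1][2].round(2))
Q=cloud(d,c);Q=Q[d>0]
q=Q[(Q[:,2]>.048)&(Q[:,2]<.062)&(np.hypot(Q[:,0]-.535,Q[:,1]+.149)<.02)];print(len(q),q.mean(0) if len(q) else"",np.ptp(q[:,:2],axis=0) if len(q) else "")
print("table",np.median(Q[np.abs(Q[:,2])<.006][:,2]) if len(Q) else "", proj([.535,-.149,.056],c))
E
python3 w.py wrist1
```

```text
[-0.49  0.15  1.71 -0.    1.28 -1.54] [ 0.535  -0.1501  0.1643] cam [ 0.469 -0.111  0.334] [ 0.23 -0.14 -0.96]
400 [ 0.53459241 -0.14689406  0.05472429] [0.01659668 0.01644883]
table -0.0009433393930657375 [317.25468162 233.43989536]
```

View pics/wrist1.png

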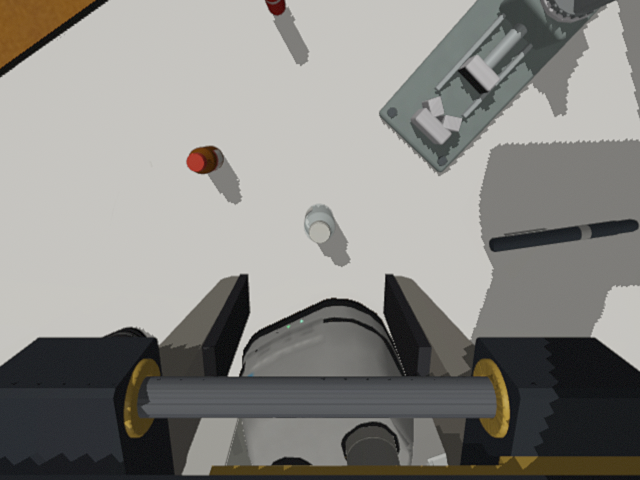

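Wrist view: the white cap is at (319,231), centred between the fingers and clear of the grey device; V block at (437,122), jaw at (481,72). Now I descend and grip the upper glass.

Request:
servo_tool:
  moves:
    - [[0.1,0.15,2.5,0],[0.1,0.15,6,0],[0.1,0.15,9.5,0],[0.1,0.15,12,0],[0.1,0.15,13.3,0],[0.1,0.15,13.9,0],[0.1,0.15,13.9,0],[0.1,0.15,13.9,0]]

```text
clock: 3.15
ee_pos: [0.5362, -0.1484, 0.0267]
orientation: [0.258, 0.966, -0.0, 0.001]
wrist_force: [0.0, -0.2, 0.5]
width: 0.702
grasp_force: 0.0
```

```bash
cat > m3.py <<'E'
from h import *
from scipy.spatial.transform import Rotation as Ro
# pose of wrist1 at capture: derive camera relative to tool from the current calibration
z=np.load("wrist1.npz");s=sense();c=cal("wrist");print(s["ee_pos"].round(4),s["orientation"].round(4),s["wrist_force"].round(1))
K,R,t=c;Rt=Ro.from_quat(s["orientation"]).as_matrix();Rc=Rt.T@R.T;pc=Rt.T@(-R.T@t-s["ee_pos"]);print(pc)
R0=Ro.from_quat([.2582,.9661,0,0]).as_matrix();e0=np.array([.535,-.1501,.1643]);Rw=R0@Rc;o=e0+R0@pc
c=(K,Rw.T,-Rw.T@o);Q=cloud(z["d"],c);Q=Q[z["d"]>0]
th=np.radians(18.6);yh=np.array([-np.sin(th),np.cos(th)]);xh=np.array([np.cos(th),np.sin(th)]);kn=np.array([.4735,.0776]);oo=kn-.047*yh
def loc(q):return np.c_[(q[:,:2]-oo)@xh*1000,(q[:,:2]-oo)@yh*1000,q[:,2]*1000]
l=loc(Q);b=l[(l[:,2]>23.5)&(l[:,2]<32)&(abs(l[:,0])<30)]
for a,e in((-90,-38),(-36,-5)):
    k=b[(b[:,1]>a)&(b[:,1]<e)];print(len(k),"x",np.percentile(k[:,0],[0,2,98,100]).round(1),"y",np.percentile(k[:,1],[0,2,98,100]).round(1),"z",np.median(k[:,2]).round(1),cv2.minAreaRect(k[:,:2].astype(np.float32)))
p=l[(l[:,2]>4)&(l[:,2]<12)&(abs(l[:,0])<50)&(l[:,1]<40)&(l[:,1]>-110)];print("plate x",np.percentile(p[:,0],[1,99]).round(1),"ymin",np.percentile(p[:,1],1).round(1),np.median(p[:,2]))
E
python3 m3.py
```

```text
[ 0.5362 -0.1484  0.0267] [ 2.575e-01  9.663e-01 -2.000e-04  1.000e-03] [ 0.  -0.2  0.5]
[ 0.0769484   0.00029752 -0.16941301]
1120 x [-15.2 -13.5  15.5  17.8] y [-76.6 -76.2 -54.4 -52.7] z 27.0 ((1.2875652313232422, -64.71190643310547), (23.889760971069336, 33.07221221923828), 89.74285125732422)
686 x [-11.8 -11.4  13.4  14.5] y [-26.6 -26.3 -14.1  -5.1] z 26.9 ((1.3934707641601562, -15.873382568359375), (21.4766902923584, 26.237369537353516), 89.53569030761719)
plate x [-35.1  37.1] ymin -88.5 7.108760952467716
```

Request:
servo_tool:
  moves:
    - [[0,0,0,0],[0,0,0,0],[0,0,0,0],[0,0,0,0],[0,0,0,0],[0,0,0,0],[0,0,0,0],[0,0,0,0]]
  gripper: 0.1
  squeeze: 15

```text
clock: 4.15
ee_pos: [0.5354, -0.1479, 0.0256]
orientation: [0.257, 0.966, 0.0, -0.0]
wrist_force: [0.2, -0.0, 0.1]
width: 0.267
grasp_force: 15.0
```

Request:
servo_tool:
  moves:
    - [[0,0,-1,0],[0,0,-3,0],[0,0,-6,0],[0,0,-8,0],[0,0,-8,0],[0,0,-8,0]]

```text
clock: 4.9
ee_pos: [0.5349, -0.1477, 0.1049]
orientation: [0.257, 0.966, 0.0, -0.001]
wrist_force: [-0.2, -0.4, -1.0]
width: 0.265
grasp_force: 15.0
```

```bash
cat > w2.py <<'E'
from h import *
from scipy.spatial.transform import Rotation as Ro
s=sense();c=cal("wrist");im,d=capture("wrist");save("wrist2",im);np.savez("wrist2.npz",im=im,d=d)
Rt=Ro.from_quat(s["orientation"]).as_matrix();print(s["ee_pos"].round(4),s["wrist_force"].round(2),s["grasp_force"],s["width"])
L=(cloud(d,c)-s["ee_pos"])@Rt*1000
m=(d>0)&(abs(L[...,1])<12)&(abs(L[...,0])<25);
for a,b in((-60,-30),(-34,-24),(-22,-6),(-5,15),(15,26),(26,36)):
    q=L[m&(L[...,2]>a)&(L[...,2]<b)];print((a,b),len(q),np.percentile(q,[1,50,99],axis=0).round(1).tolist() if len(q)>5 else "")
E
python3 w2.py
```

```text
[ 0.5349 -0.1477  0.1049] [-0.18 -0.41 -0.96] 14.999045580625534 0.2654272023442121
(-60, -30) 659 [[-8.8, -12.0, -59.6], [1.7, -11.8, -35.5], [10.9, 7.0, -30.0]]
(-34, -24) 1422 [[-7.1, -11.9, -32.7], [1.9, -0.2, -29.4], [8.8, 8.0, -24.4]]
(-22, -6) 1525 [[-7.3, -11.9, -21.7], [7.5, -0.7, -14.0], [12.7, 11.7, -6.5]]
(-5, 15) 691 [[3.7, -11.9, -4.8], [11.2, -0.3, 4.0], [13.0, 11.6, 14.9]]
(15, 26) 230 [[4.7, -11.1, 15.1], [11.5, 0.4, 19.4], [12.8, 11.6, 23.9]]
(26, 36) 0
```

View pics/wrist2.png

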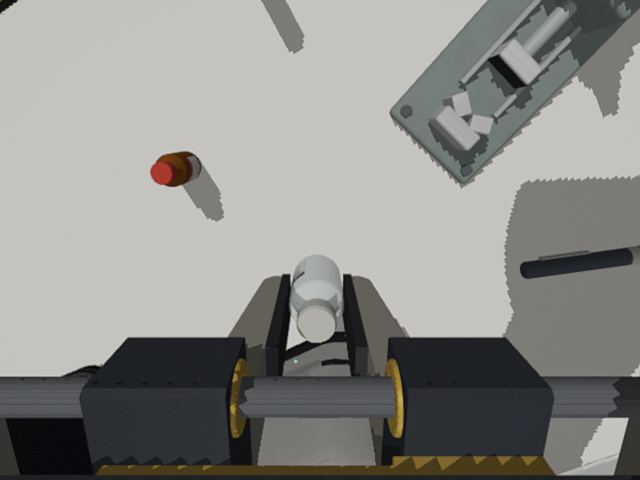

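The vial is held upright, cap at (316,320), with its axis about 0.5 mm along tool +x. Carrying it over the clamp now.

Request:
servo_tool:
  moves:
    - [[1.2,1.3,0,0.09],[2.8,3,0,0.2],[4.4,4.8,0,0.33],[6,6.5,0,0.45],[7.6,8.2,0,0.57],[9,9.8,0,0.67],[9.7,10.55,0,0.726],[9.7,10.55,1.5,0.726],[9.7,10.55,3.0,0.726],[9.7,10.55,3.0,0.726],[9.7,10.55,3.0,0.726],[9.7,10.55,3.0,0.726]]

```text
clock: 6.45
ee_pos: [0.5042, -0.0085, 0.0761]
orientation: [0.584, 0.812, 0.0, 0.0]
wrist_force: [0.3, -0.7, -0.7]
width: 0.267
grasp_force: 15.0
```

```bash
cat > m4.py <<'E'
from h import *
from scipy.spatial.transform import Rotation as Ro
s=sense();c=cal("wrist");im,d=capture("wrist");save("wrist3",im);np.savez("wrist3.npz",im=im,d=d)
Rt=Ro.from_quat(s["orientation"]).as_matrix();print(s["ee_pos"].round(4),Rt.round(3).tolist(),s["joint_pos"].round(2))
th=np.radians(18.6);yh=np.array([-np.sin(th),np.cos(th)]);xh=np.array([np.cos(th),np.sin(th)]);kn=np.array([.4735,.0776]);oo=kn-.047*yh
Q=cloud(d,c);Q=Q[d>0];l=np.c_[(Q[:,:2]-oo)@xh*1000,(Q[:,:2]-oo)@yh*1000,Q[:,2]*1000]
print("tcp local",(s["ee_pos"][:2]-oo)@xh,(s["ee_pos"][:2]-oo)@yh)
for n,a,e,z0,z1,w in(("V",-90,-52,23,32,30),("jaw",-36,-5,23,32,30),("knobtop",20,80,82,92,30),("housing",15,80,42,49,35),("plate",-60,0,4,12,50)):
    k=l[(l[:,2]>z0)&(l[:,2]<z1)&(abs(l[:,0])<w)&(l[:,1]>a)&(l[:,1]<e)]
    if len(k)>9:print(n,len(k),"x",np.percentile(k[:,0],[1,99]).round(1),"y",np.percentile(k[:,1],[1,99]).round(1),"z",np.median(k[:,2]).round(1),cv2.minAreaRect(k[:,:2].astype(np.float32)))
E
python3 m4.py
```

```text
[ 0.5042 -0.0085  0.0761] [[-0.318, 0.948, 0.001], [0.948, 0.318, -0.0], [-0.001, 0.001, -1.0]] [-0.26  0.13  1.92  0.    1.09 -0.58]
tcp local 0.0016804270797220171 -0.04439772024381549
V 20 x [-13.8  17.5] y [-60.7 -56.4] z 26.9 ((1.8498506546020508, -58.564334869384766), (3.7968153953552246, 31.43929100036621), 88.7088394165039)
jaw 980 x [-11.3  14.3] y [-26.1  -8.3] z 27.1 ((1.4499015808105469, -15.856587409973145), (25.892229080200195, 20.930837631225586), 0.41932809352874756)
knobtop 3148 x [-14.2  16.9] y [33.  62.1] z 86.1 ((1.3394832611083984, 47.59276580810547), (12.114639282226562, 38.13465881347656), 48.06166076660156)
housing 2400 x [-21.2  23.9] y [23.2 71.9] z 44.6 ((1.3746700286865234, 47.436607360839844), (45.74386215209961, 49.58187484741211), 0.0108973179012537)
plate 7502 x [-34.5  37.7] y [-59.   -0.3] z 7.3 ((1.6709861755371094, -30.012319564819336), (74.093505859375, 59.99626922607422), 0.022123025730252266)
```

View pics/wrist3.png

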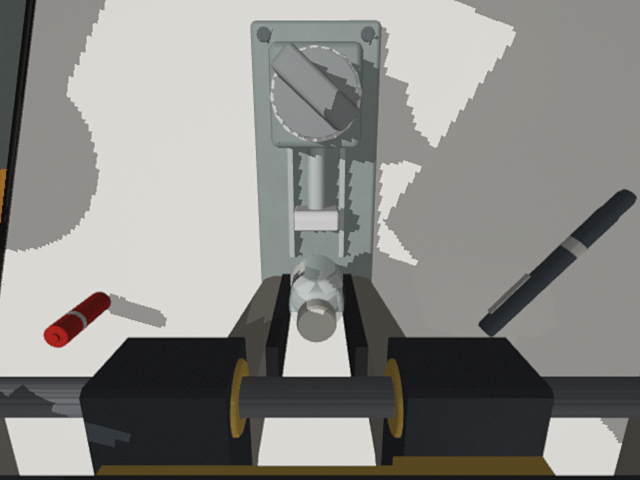

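Wrist view: vial (316,320) over the gap, jaw at (316,218), knob bar running diagonally at (315,88). Jaw face is 18.4 mm from the seat. Lowering.

Request:
servo_tool:
  moves:
    - [[0.14,-0.03,0.6,0],[0.14,-0.03,1.4,0],[0.14,-0.03,2.2,0],[0.14,-0.03,3,0],[0.14,-0.03,3.6,0],[0.14,-0.03,3.9,0],[0.14,-0.03,4.05,0],[0.14,-0.03,4.1,0],[0.14,-0.03,4.1,0],[0.14,-0.03,4.1,0]]

```text
clock: 7.75
ee_pos: [0.5032, -0.007, 0.0348]
orientation: [0.584, 0.812, 0.0, 0.0]
wrist_force: [0.7, -0.8, 0.3]
width: 0.263
grasp_force: 15.0
```

Request:
servo_tool:
  moves:
    - [[0,0,0.05,0],[0,0,0.1,0],[0,0,0.1,0],[0,0,0.1,0]]

```text
clock: 8.25
ee_pos: [0.503, -0.0069, 0.0336]
orientation: [0.584, 0.812, -0.0, -0.0]
wrist_force: [0.2, -0.2, 0.4]
width: 0.268
grasp_force: 15.0
```

Request:
servo_tool:
  moves:
    - [[0,0,0.05,0],[0,0,0.05,0],[0,0,0.05,0]]

```text
clock: 8.62
ee_pos: [0.5031, -0.007, 0.0335]
orientation: [0.584, 0.812, -0.0, 0.0]
wrist_force: [-2.3, 0.4, 5.1]
width: 0.267
grasp_force: 15.0
```

Request:
servo_tool:
  moves:
    - [[0,0,-0.04,0],[0,0,-0.04,0]]

```text
clock: 8.88
ee_pos: [0.5031, -0.007, 0.0336]
orientation: [0.584, 0.812, 0.0, 0.0]
wrist_force: [-1.0, -0.1, 2.5]
width: 0.267
grasp_force: 15.0
```

Request:
servo_tool:
  moves:
    - [[0,0,0,0],[0,0,0,0],[0,0,0,0],[0,0,0,0]]
  gripper: 0.5

```text
clock: 9.38
ee_pos: [0.503, -0.0069, 0.0334]
orientation: [0.584, 0.812, 0.0, -0.0]
wrist_force: [0.8, -0.6, -0.1]
width: 0.502
grasp_force: 0.0
```

Request:
servo_tool:
  moves:
    - [[0,0,-0.8,0],[0,0,-2,0],[0,0,-4,0],[0,0,-7,0],[0,0,-10,0],[0,0,-12,0],[0,0,-12,0],[0,0,-12,0]]

```text
clock: 10.38
ee_pos: [0.5026, -0.0068, 0.153]
orientation: [0.584, 0.812, -0.0, -0.0]
wrist_force: [-0.8, 1.2, 0.0]
width: 0.501
grasp_force: 0.0
```

```bash
cat > m5.py <<'E'
from h import *
import sys
from scipy.spatial.transform import Rotation as Ro
from scipy.optimize import least_squares
n=sys.argv[1];s=sense();c=cal("wrist");im,d=capture("wrist");save(n,im);np.savez(n+".npz",im=im,d=d)
Rt=Ro.from_quat(s["orientation"]).as_matrix();print(s["ee_pos"].round(4),s["joint_pos"].round(3))
th=np.radians(18.6);yh=np.array([-np.sin(th),np.cos(th)]);xh=np.array([np.cos(th),np.sin(th)]);kn=np.array([.4735,.0776]);oo=kn-.047*yh
Q=cloud(d,c);Q=Q[d>0];l=np.c_[(Q[:,:2]-oo)@xh*1000,(Q[:,:2]-oo)@yh*1000,Q[:,2]*1000]
print("tcp local",(s["ee_pos"][:2]-oo)@xh,(s["ee_pos"][:2]-oo)@yh)
for n,a,e,z0,z1,w in(("V",-90,-58,23,32,30),("jaw",-33,-5,23,32,30),("knobtop",20,80,82,92,30),("cap",-70,-25,60,70,20),("glass",-70,-25,33,52,20)):
    k=l[(l[:,2]>z0)&(l[:,2]<z1)&(abs(l[:,0])<w)&(l[:,1]>a)&(l[:,1]<e)]
    if len(k)>9:print(n,len(k),"x",np.percentile(k[:,0],[1,99]).round(1),"y",np.percentile(k[:,1],[1,99]).round(1),"z",np.median(k[:,2]).round(1),cv2.minAreaRect(k[:,:2].astype(np.float32)))
    if n=="glass" and len(k)>9:print(least_squares(lambda p:np.hypot(k[:,0]-p[0],k[:,1]-p[1])-12.5,[1,-43],loss="soft_l1").x)
E
python3 m5.py wrist4
```

```text
[ 0.5026 -0.0068  0.153 ] [-0.254  0.028  1.863 -0.     1.252 -0.579]
tcp local 0.0006340592724327233 -0.04230429173457654
V 676 x [-13.4  16.8] y [-75.2 -58.5] z 27.2 ((1.8425464630126953, -66.92640686035156), (17.43177032470703, 32.379554748535156), 89.32728576660156)
jaw 603 x [-10.7  14.2] y [-32.   -7.9] z 27.1 ((1.4494647979736328, -19.081497192382812), (25.617244720458984, 27.00905418395996), 0.6883619427680969)
knobtop 1394 x [-14.2  16.8] y [33.  62.2] z 86.1 ((1.4118986129760742, 47.575042724609375), (12.078045845031738, 37.91965103149414), 48.028141021728516)
cap 416 x [-6.7  8.8] y [-49.4 -34.4] z 63.2 ((1.0138216018676758, -42.15249252319336), (15.675359725952148, 15.595598220825195), 88.93220520019531)
glass 500 x [-10.9  13. ] y [-49.8 -29.9] z 46.9 ((1.0883293151855469, -40.4827995300293), (21.697853088378906, 24.097219467163086), 87.42609405517578)
[  1.11123297 -44.08264255]
```

The vial stands upright and released at local (1.0, -42.2), cap top at about 64 mm. Now to the knob.

Request:
servo_tool:
  moves:
    - [[1.2,0,0,-0.13],[2.7,0,0,-0.27],[4.3,0,0,-0.42],[6,0,0,-0.56],[7.5,0,0,-0.7],[8.6,0.02,0,-0.8],[8.96,0.02,0,-0.838],[8.96,0.02,2,-0.838],[8.96,0.02,4.5,-0.838],[8.96,0.02,5,-0.838],[8.96,0.02,5,-0.838],[8.96,0.02,5,-0.838]]

```text
clock: 11.92
ee_pos: [0.4755, 0.0779, 0.1045]
orientation: [0.203, 0.979, 0.0, 0.001]
wrist_force: [-0.4, -0.1, 0.5]
width: 0.499
grasp_force: 0.0
```

```bash
cat > m6.py <<'E'
from h import *
import sys
from scipy.spatial.transform import Rotation as Ro
s=sense();c=cal("wrist");im,d=capture("wrist");save(sys.argv[1],im);np.savez(sys.argv[1]+".npz",im=im,d=d)
Rt=Ro.from_quat(s["orientation"]).as_matrix();print(s["ee_pos"].round(4),s["joint_pos"].round(3),Rt.round(3).tolist(),s["ft_torque"].round(3))
L=(cloud(d,c)-s["ee_pos"])@Rt;W=cloud(d,c)
k=L[(d>0)&(W[...,2]>.082)&(W[...,2]<.092)&(np.hypot(W[...,0]-.4743,W[...,1]-.0782)<.03)]*1000
print(len(k),cv2.minAreaRect(k[:,:2].astype(np.float32)),np.percentile(k,[1,50,99],axis=0).round(1).tolist())
E
python3 m6.py wrist5
```

```text
[0.4755 0.0779 0.1045] [-0.089  0.033  1.962 -0.     1.145 -1.251] [[-0.918, 0.398, 0.002], [0.398, 0.918, -0.0], [-0.002, 0.001, -1.0]] [ 0.04  -0.14   0.004]
1569 ((1.5216522216796875, 0.2733917236328125), (38.23987579345703, 11.863346099853516), 0.12546472251415253) [[-16.5, -5.6, 17.0], [2.8, 0.2, 18.4], [20.3, 6.1, 21.4]]
```

Request:
servo_tool:
  moves:
    - [[0.1,0.02,1.2,0],[0.1,0.02,2.8,0],[0.1,0.02,4,0],[0.1,0.02,4.3,0],[0.1,0.02,4.35,0],[0.1,0.02,4.35,0]]

```text
clock: 12.72
ee_pos: [0.4743, 0.0786, 0.0604]
orientation: [0.203, 0.979, 0.0, 0.0]
wrist_force: [-0.3, -0.3, 0.9]
width: 0.497
grasp_force: 0.0
```

Request:
servo_tool:
  moves:
    - [[0,0,0,0],[0,0,0,0],[0,0,0,0],[0,0,0,0],[0,0,0,0],[0,0,0,0]]
  gripper: 0
  squeeze: 35

```text
clock: 13.48
ee_pos: [0.4739, 0.0785, 0.0601]
orientation: [0.203, 0.979, -0.0, 0.0]
wrist_force: [-0.7, -1.3, 1.3]
width: 0.126
grasp_force: 35.0
```

```bash
cat > t.py <<'E'
from h import *
s=sense();print(s["clock"],s["ee_pos"].round(4),s["joint_pos"].round(3),s["wrist_force"].round(1),s["ft_torque"].round(3),s["grasp_force"],round(s["width"]*92,1))
E
python3 t.py
```

```text
13.475 [0.4739 0.0785 0.0601] [-0.088  0.1    1.991 -0.     1.05  -1.25 ] [-0.7 -1.3  1.3] [-0.187  0.074 -0.02 ] 35.00003278255463 11.6
```

Request:
servo_tool:
  moves:
    - [[0,0,0,0.12],[0,0,0,0.25],[0,0,0,0.38],[0,0,0,0.5]]

```text
clock: 13.98
ee_pos: [0.4742, 0.0789, 0.0601]
orientation: [0.441, 0.898, 0.0, 0.0]
wrist_force: [0.8, -0.1, 0.0]
width: 0.131
grasp_force: 35.0
```

```bash
cat > j.py <<'E'
from h import *
import sys
s=sense();print(s["clock"],s["ee_pos"].round(4),s["joint_pos"].round(3)[5],s["wrist_force"].round(1),s["ft_torque"].round(3),s["grasp_force"])
th=np.radians(18.6);yh=np.array([-np.sin(th),np.cos(th)]);xh=np.array([np.cos(th),np.sin(th)]);kn=np.array([.4735,.0776]);oo=kn-.047*yh
for n in sys.argv[1:]:
    c=cal(n);im,d=capture(n);save("j_"+n,im);Q=cloud(d,c);Q=Q[d>0];l=np.c_[(Q[:,:2]-oo)@xh*1000,(Q[:,:2]-oo)@yh*1000,Q[:,2]*1000]
    for nm,z0,z1,y0,y1 in(("jaw",23.5,31,-40,0),("cap",58,70,-70,-25)):
        k=l[(l[:,2]>z0)&(l[:,2]<z1)&(abs(l[:,0])<11)&(l[:,1]>y0)&(l[:,1]<y1)]
        print(n,nm,len(k),np.percentile(k[:,1],[1,3,50,97,99]).round(1) if len(k)>5 else "", k.mean(0).round(1) if len(k) else "")
E
python3 j.py side wrist
```

```text
13.975 [0.4742 0.0789 0.0601] -0.746 [ 0.8 -0.1  0. ] [ 0.114 -0.271  0.163] 35.00413119792938
side jaw 17 [-31.3 -31.2 -23.8 -10.6 -10.4] [ -6.6 -23.3  26.8]
side cap 56 [-53.1 -52.3 -47.3 -37.2 -36.6] [ -2.7 -46.4  62.4]
wrist jaw 0  
wrist cap 0
```

Request:
servo_tool:
  moves:
    - [[0,0,0,0.12],[0,0,0,0.25],[0,0,0,0.38],[0,0,0,0.5]]

```text
clock: 14.58
ee_pos: [0.4747, 0.079, 0.0601]
orientation: [0.648, 0.762, 0.001, 0.001]
wrist_force: [2.6, 2.1, -2.9]
width: 0.127
grasp_force: 35.0
```

```bash
python3 j.py side top
```

```text
14.575 [0.4747 0.079  0.0601] -0.249 [ 2.6  2.1 -2.9] [ 0.349 -0.636  0.33 ] 35.03313660621643
side jaw 17 [-34.  -33.8 -26.3  -5.6  -4.8] [ -6.5 -24.4  26.8]
side cap 53 [-54.5 -54.2 -49.1 -40.1 -38.7] [ -3.3 -48.8  62.3]
top jaw 28 [-36.4 -35.4 -31.1 -26.8 -25.9] [ -4.6 -30.9  27.8]
top cap 69 [-51.8 -51.4 -44.5 -37.6 -37.3] [ -0.6 -44.5  62.8]
```

View pics/j_side.png

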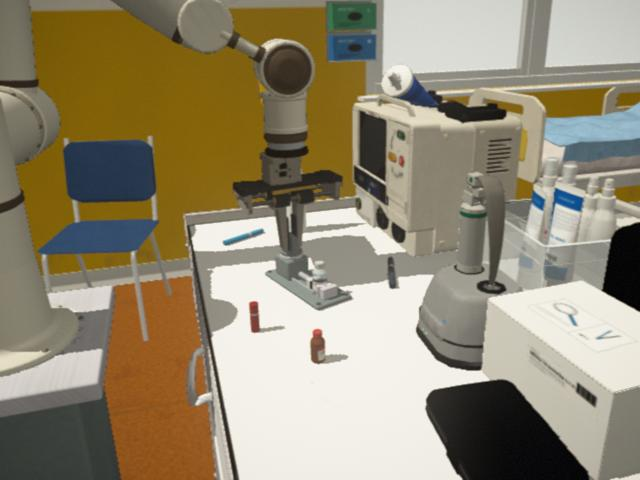

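Side view: the gripper is on the knob, vial upright in the clamp at (318,272), bystanders unmoved. Torque is 0.33 N m and the vial is seated, so the first click is close. Small steps from here.

Request:
servo_tool:
  moves:
    - [[0,0,0,0.05],[0,0,0,0.1]]

```text
clock: 14.92
ee_pos: [0.4748, 0.079, 0.0602]
orientation: [0.684, 0.73, 0.001, 0.001]
wrist_force: [4.4, 2.6, -2.1]
width: 0.131
grasp_force: 35.0
```

```bash
python3 j.py
```

```text
14.925 [0.4748 0.079  0.0602] -0.153 [ 4.4  2.6 -2.1] [ 0.466 -0.858  0.241] 35.01526594161987
```

Request:
servo_tool:
  moves:
    - [[0,0,0,0.05],[0,0,0,0.1]]

```text
clock: 15.18
ee_pos: [0.4748, 0.0791, 0.0601]
orientation: [0.72, 0.694, 0.001, 0.001]
wrist_force: [4.2, 2.2, -3.5]
width: 0.126
grasp_force: 35.0
```

```bash
python3 j.py
```

```text
15.175 [0.4748 0.0791 0.0601] -0.053 [ 4.2  2.2 -3.5] [ 0.461 -0.869  0.117] 35.00235736370087
```

Request:
servo_tool:
  moves:
    - [[0,0,0,0.05],[0,0,0,0.1]]

```text
clock: 15.42
ee_pos: [0.4749, 0.079, 0.0602]
orientation: [0.753, 0.658, 0.001, 0.001]
wrist_force: [5.1, 2.5, -2.9]
width: 0.128
grasp_force: 35.0
```

```bash
python3 j.py
```

```text
15.425 [0.4749 0.079  0.0602] 0.047 [ 5.1  2.5 -2.9] [ 0.443 -0.941  0.108] 35.0030118227005
```

Request:
servo_tool:
  moves:
    - [[0,0,0,0.05],[0,0,0,0.1]]

```text
clock: 15.68
ee_pos: [0.475, 0.079, 0.0601]
orientation: [0.785, 0.619, 0.001, 0.001]
wrist_force: [5.1, 3.0, -3.9]
width: 0.129
grasp_force: 35.0
```

```bash
python3 j.py
```

```text
15.675 [0.475  0.079  0.0601] 0.147 [ 5.1  3.  -3.9] [ 0.462 -1.036  0.274] 35.015804171562195
```

Request:
servo_tool:
  moves:
    - [[0,0,0,0.05],[0,0,0,0.1]]

```text
clock: 15.92
ee_pos: [0.4751, 0.079, 0.0602]
orientation: [0.815, 0.579, 0.002, 0.001]
wrist_force: [5.9, 2.0, -4.4]
width: 0.13
grasp_force: 35.0
```

```bash
python3 j.py
```

```text
15.925 [0.4751 0.079  0.0602] 0.247 [ 5.9  2.  -4.4] [ 0.471 -1.061  0.407] 35.03261089324951
```

Request:
servo_tool:
  moves:
    - [[0,0,0,0.05],[0,0,0,0.1]]

```text
clock: 16.18
ee_pos: [0.4752, 0.0789, 0.0602]
orientation: [0.843, 0.538, 0.002, 0.001]
wrist_force: [6.5, 3.1, -4.8]
width: 0.129
grasp_force: 35.0
```

```bash
python3 j.py
```

```text
16.175 [0.4752 0.0789 0.0602] 0.347 [ 6.5  3.1 -4.8] [ 0.412 -1.181  0.25 ] 35.019559264183044
```

Request:
servo_tool:
  moves:
    - [[0,0,0,0.05],[0,0,0,0.1]]

```text
clock: 16.42
ee_pos: [0.4753, 0.0789, 0.0602]
orientation: [0.869, 0.495, 0.002, 0.001]
wrist_force: [6.4, 2.5, -5.8]
width: 0.129
grasp_force: 35.0
```

```bash
python3 j.py
```

```text
16.425 [0.4753 0.0789 0.0602] 0.447 [ 6.4  2.5 -5.8] [ 0.356 -1.195  0.161] 35.0034499168396
```

Two peaks have passed and the torque is near the trough. I release, rise and inspect.

Request:
servo_tool:
  moves:
    - [[0,0,0,0],[0,0,0,0],[0,0,0,0],[0,0,0,0]]
  gripper: 0.5

```text
clock: 16.92
ee_pos: [0.4737, 0.0786, 0.06]
orientation: [0.869, 0.494, -0.0, -0.0]
wrist_force: [-0.4, 0.7, 1.0]
width: 0.497
grasp_force: 0.0
```

Request:
servo_tool:
  moves:
    - [[0,0,-1,0],[0,0,-3,0],[0,0,-6,0],[0,0,-9,0],[-2,0,-11,0],[-5,0,-11,0],[-5,0,-11,0],[-5,0,-11,0]]

```text
clock: 17.92
ee_pos: [0.4485, 0.0361, 0.1702]
orientation: [0.87, 0.494, 0.0, -0.0]
wrist_force: [-0.5, -0.3, -0.4]
width: 0.501
grasp_force: 0.0
```

```bash
python3 j.py wrist top side; python3 m5.py wrist6 | grep -v zz
python3 - <<'E'
from h import *
c=cal("wrist");u=proj([.4745,.0785,.051],c);v=proj([.5027,-.0095,.05],c);print(u,v)
im=cv2.imread("pics/wrist6.png");x,y=map(int,u);x0,y0=max(0,x-60),max(0,y-60);a=cv2.resize(im[y0:y0+120,x0:x0+120],(560,560),interpolation=cv2.INTER_CUBIC)
b=cv2.resize(im,(240,180));o=np.zeros((560,800,3),np.uint8);o[:,:560]=a;o[:180,560:]=b;cv2.imwrite("pics/fin.png",o);print(x0,y0)
E
```

```text
17.925 [0.4485 0.0361 0.1702] 0.348 [-0.5 -0.3 -0.4] [ 0.039 -0.086 -0.039] 0.0
wrist jaw 454 [-36.  -34.8 -26.3 -20.   -7.7] [  0.3 -26.2  27.1]
wrist cap 388 [-51.4 -51.  -43.2 -36.6 -36.2] [  1.6 -43.4  62.9]
top jaw 0  
top cap 0  
side jaw 18 [-34.6 -34.6 -27.   -7.3  -3.6] [ -6.8 -25.5  27. ]
side cap 56 [-56.4 -55.5 -50.2 -39.6 -38.3] [ -3.3 -49.3  62.1]
[0.4484 0.0363 0.1699] [-0.189 -0.136  1.985  0.     1.294  0.348]
tcp local -0.03696888365544193 0.01586013706604617
V 512 x [-13.5  17.2] y [-76.1 -58.4] z 27.1 ((2.0010480880737305, -67.29058837890625), (32.79888916015625, 18.271371841430664), 0.08591853082180023)
jaw 521 x [-10.7  14.5] y [-32.7  -8.5] z 27.1 ((1.742020606994629, -19.418926239013672), (25.9829044342041, 27.061256408691406), 0.3945547938346863)
knobtop 1067 x [-13.8  17.2] y [32.6 62.4] z 86.1 ((1.5973320007324219, 47.42176055908203), (37.82379913330078, 12.00162410736084), 42.99690246582031)
cap 374 x [-6.3  9.1] y [-51.5 -36.5] z 63.1 ((1.2988369464874268, -44.126625061035156), (16.028982162475586, 15.538454055786133), 47.31533432006836)
glass 503 x [-10.3  13.5] y [-51.7 -31.9] z 47.0 ((1.739297866821289, -42.288455963134766), (21.08298110961914, 24.674304962158203), 79.4437026977539)
[  1.02425882 -45.99330765]
[318.02334832 165.01188031] [406.23490271 244.0222856 ]
258 105
```

View pics/fin.png

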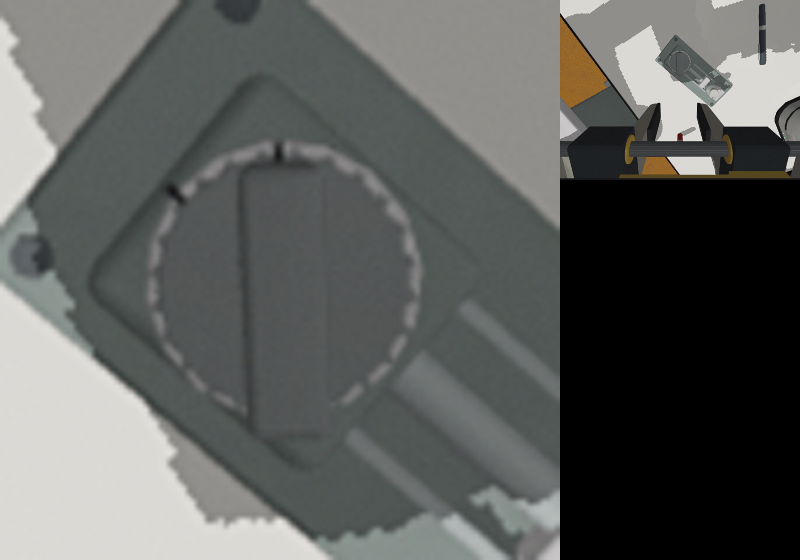

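The marks at (278,150) and (177,193) about the centre (285,280) are 48° apart, so the slip is past one click and short of a third. The vial is upright and seated (cap at y = -44.1), and the robot is clear.

```bash
python3 -c "
from workcell import finish_job;print(finish_job())"
```

```text
the job is handed in; nothing more can be done
None
```

The taller vial stands upright in the clamp, held by the jaw. The knob was released after two torque peaks (marks 48° apart, where 60° is two full clicks), and the job was handed in at about 18 s; no verdict was returned.

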